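Set out the seasoning jars in the order of the batch

TASK

Get the dosing rack ready for the next batch: its coloured cups show the order in which the seasonings are used. Move the row of full jars from the stock tray to the dosing rack, each standing in the cup of its own colour, and take the used-up jar with the black lid, which blocks one of the cups, out to the white returns tray, standing inside it. Keep every jar upright all the time, and leave all five standing still and released.

Things in the scene. Friction and masses are not known exactly. Their poses are not given: they have to be found in the camera images.
- jar_red: full seasoning jar: white round jar, red ribbed lid, red band. 92 mm tall, body 48 mm wide, lid 50 mm wide (top 20 mm). 0.13 to 0.25 kg. Origin: centre of underside, z up. Starts in the grey stock tray: 30 mm tall, 4 mm floor, five places in a straight row 78 mm apart. The tray and the dosing rack lie one behind the other, roughly parallel, either one nearer the robot.
- jar_yellow: full seasoning jar: white round jar, yellow ribbed lid, yellow band. 92 mm tall, body 48 mm wide, lid 50 mm wide (top 20 mm). 0.13 to 0.25 kg. Origin: centre of underside, z up. Starts in the grey stock tray, in a row with the other full jars, in any order; jars up to 5 mm off the centres of the places.
- jar_green: full seasoning jar: white round jar, green ribbed lid, green band. 92 mm tall, body 48 mm wide, lid 50 mm wide (top 20 mm). 0.13 to 0.25 kg. Origin: centre of underside, z up. Starts in the grey stock tray. The one place without a jar holds a white lidded tub, 59 mm wide, 47 mm tall.
- jar_blue: full seasoning jar: white round jar, blue ribbed lid, blue band. 92 mm tall, body 48 mm wide, lid 50 mm wide (top 20 mm). 0.13 to 0.25 kg. Origin: centre of underside, z up. Starts in the grey stock tray. The jars' row is straight: a grasp across the row has free space for the fingers on both sides.
- jar_empty: used-up jar of the same size (92 mm tall, body 48 mm, lid 50 mm wide): clear plastic with a black lid and black band, 0.06 kg. Origin: centre of underside, z up. Starts upright in one of the four coloured cups of the dosing rack, within 6 mm of its centre.
- cup_red: red shallow round cup, fixed on the dosing rack: outside 73 mm wide, 12 mm tall, inside 67 mm wide, floor 4 mm thick (a jar in it stands 4 mm above this origin). Origin: centre of underside, 12 mm above the table; z up, y along the row of cups, x across it. The four cups stand in a straight row, 78 mm from centre to centre, in any order.
- cup_yellow: yellow shallow round cup, fixed on the dosing rack: outside 73 mm wide, 12 mm tall, inside 67 mm wide, floor 4 mm thick (a jar in it stands 4 mm above this origin). Origin: centre of underside, 12 mm above the table; z up, y along the row of cups, x across it. The steel rack is 86 mm by 330 mm, with 30 mm tall end cheeks.
- cup_green: green shallow round cup, fixed on the dosing rack: outside 73 mm wide, 12 mm tall, inside 67 mm wide, floor 4 mm thick (a jar in it stands 4 mm above this origin). Origin: centre of underside, 12 mm above the table; z up, y along the row of cups, x across it. One of the four cups, any of them, holds the used-up jar at the start.
- cup_blue: blue shallow round cup, fixed on the dosing rack: outside 73 mm wide, 12 mm tall, inside 67 mm wide, floor 4 mm thick (a jar in it stands 4 mm above this origin). Origin: centre of underside, 12 mm above the table; z up, y along the row of cups, x across it. The cups do not move.
- returns_tray: white square open tray for empties, fixed on the table to the left or right of the racks: 116 mm by 116 mm outside, 108 mm inside, 34 mm tall, walls and floor 4 mm thick. Origin: centre of underside, on the table; z up, x and y along its sides.
There are look-alikes about, which are no part of the job. Leave any pink look-alike of the jar_red alone. Leave any pink look-alike of the jar_yellow alone.

How it is judged:
By the outcome, as a careful person would: the job done as asked, in the order asked, and still so for the second after the job is handed in, with the robot touching nothing.
It also fails if it takes over 115 s, if anything falls off the work surface, if the arm or the gripper's body presses on something with over 40 N, if the wrist force passes 120 N, or if a joint passes its speed limit or range.

ROBOT

A 6-joint arm with a two-finger parallel gripper is mounted at the origin on the work surface. World frame = base frame: x ahead of the robot, y to its left, z up, the work surface at z = 0. Lengths are in m, angles in rad, forces in N, time in s.
With the tool pointing down it reaches from about 0.25 to 0.725 m from the base axis. Payload 4 kg.
Tool frame: the origin (TCP) lies on the centre line of the jaws, within the pads' length; the fingertips stand 8 mm ahead of it and the grasp point (between the pads) lies 11 mm behind it (tcp_to_tips is the distance from the TCP to the fingertips, in m); z points along the fingers, y is the direction in which the jaws open and shut (so a half turn about z gives the same grasp; the last joint's range is limited). The gripper opens to 85 mm and grips with 20 to 120 N. Pads are 22 mm wide; open, the fingers measure 114 mm over their backs; the gripper's body (76 mm by 85 mm) begins 54 mm behind the grasp point. The pads swing forward as they close: fully open they stand 13 mm farther back than shut.
Start: joints at [1.325, 0.241, 0.005, 1.335, 0, 1.571], TCP at [0.122, 0.485, 0.239] pointing down, gripper open.
Joint ranges: [-2.72, 2.72], [-1.05, 1.87], [-1.09, 1.28], [-1.99, 2.15], [-1.42, 1.44], [-3.14, 3.14]. Speed limits (rad/s): [2.79, 2.79, 3.14, 3.14, 3.14, 3.14].

INTERFACE

Orientations are given as a unit quaternion [x, y, z, w].
In Python, from station import * gives the robot as it stands.
- The arm moves only by the shell command python3 -m pendant 'ROWS' [FORCE]. ROWS is a JSON object of lists of equal length, an entry for each row: "grip": the opening in per cent of the stroke, from 0 (shut) to 100 (fully open); "dp": the shift along the tool's x, y, z in mm, a list of three; "rot": the turn, a rotation vector about the tool's x, y, z in rad, a list of three. A call has 1 to 8 rows; each row is the pose to reach, as a shift and turn from the pose commanded when the call began, along the tool's axes at that moment; what a row does not reach only later rows make up. A row lasts 1/12 s, in which the tool goes at most 41.7 mm and 7.16 degrees, less where a joint would pass 70% of its speed; a pose out of reach is approached as far as the arm can. A call with a gripper value outside its range is refused whole. The fingers move at their own pace and stop on an object; FORCE is the grip in N (left out, the last holds). Time passes only in rows, so rows that repeat a pose let the fingers close. It gives the time, the measured TCP pose, the force and the opening at its end, in the units of the state.
- observe(): the state, without advancing time (a new reading comes with each control period).
- capture(name): name is "side" or "top"; returns a dict with "frame" (420x560x3 uint8, red, green, blue), "fx", "fy", "cx", "cy" (pixels), "R" (3x3) and "t" (3): a world point X has camera coordinates R X + t. Camera axes: x right, y down, z forward; pixel columns grow to the right and rows downward; lengths in m; the calibration is good to about 2 mm. A picture is of the moment at which its call begins. There is no depth.
- sign_off(): hands the job in, once; it reports no verdict.
The state is a dict: "clock": time; "q": joint angles; "joint_velocities": joint speeds; "tau": joint torques, N m; "ee_pos": TCP position; "orientation": TCP orientation; "contact_force": force on the tool from outside, world axes, zero at the start; "ft_torque": the same for the moment, N m; "finger_gap": opening from 0.0 (shut) to 1.0 (fully open).
Only numpy, scipy, OpenCV 4.12 (cv2) and the standard library are available. Lean on these libraries where they do the work, as an engineer would, in place of code of your own. Each camera call takes 0.05 s, during which the arm holds its last target.

## Working session

There is one attempt and no reset: what is moved stays moved. The work goes in short steps, Python scripts to look and compute and a shell command to move; the robot and the scene stay as the last step left them, time stands still between calls to the robot, and variables do not carry over. Pictures are saved under pics/ and viewed, and the job is handed in when it is done.

```bash
ls; mkdir -p pics; python3 - <<'E'
from station import *
import cv2
s=observe(); print(s)
for n in("top","side"):
    c=capture(n); cv2.imwrite(f"pics/{n}0.png",c["frame"][:,:,::-1])
    print(n,c["fx"],c["fy"],c["cx"],c["cy"],c["R"],c["t"])
E
```

```text
pics
{'clock': 0.0, 'q': array([1.32498742e+00, 2.41415362e-01, 3.75717166e-03, 1.33523368e+00,
       7.88147528e-06, 1.57080118e+00]), 'joint_velocities': array([-1.10125288e-03, -4.48862499e-04,  8.36672608e-05, -1.00334357e-04,
       -1.35279453e-03,  4.25229130e-04]), 'tau': array([ 1.68219372e-03, -3.72322619e+01,  2.52404934e+01,  1.72094669e-02,
        2.56576604e-04,  3.49100013e-06]), 'ee_pos': array([0.12151902, 0.48437618, 0.23842435]), 'orientation': array([ 1.22597614e-01,  9.92455907e-01, -1.03938412e-03, -1.32360190e-04]), 'contact_force': array([-0.65247347, -0.02212841,  0.12738505]), 'ft_torque': array([-0.00787626, -0.03449697,  0.04870031]), 'finger_gap': 0.9979988632264185}
top 383.85510745880276 383.85510745880276 285.4859300624369 210.05645750994213 [[ 0.01838953 -0.99908383  0.0386437 ]
 [-0.99653149 -0.0214525  -0.08040379]
 [ 0.08115913 -0.03703107 -0.996013  ]] [-0.03551386  0.52128236  0.79499063]
side 423.502201014638 423.502201014638 279.0484655780838 213.84556575535507 [[-0.99733834 -0.06875726 -0.02426272]
 [-0.01739439  0.547527   -0.83660721]
 [ 0.07080732 -0.83395841 -0.54726566]] [0.50894727 0.04148096 0.84990856]
```

View pics/top0.png

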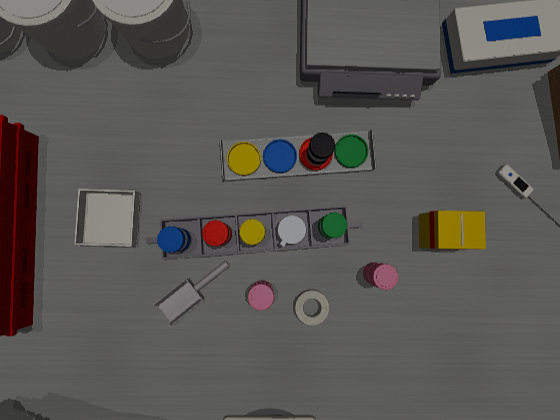

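View pics/side0.png

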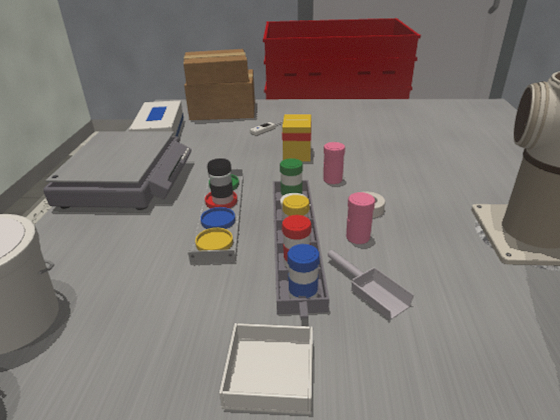

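The top view shows the returns tray at (107,218). The rack cups from left are yellow (244,158), blue (279,156), red (316,152, holding the black-lid jar, lid at 321,147) and green (351,151). The stock tray holds blue (171,239), red (215,233), yellow (252,232), the white tub (291,230) and green (333,225). Pink look-alikes are at (261,296) and (381,277).

```bash
cat > h.py <<'E'
import numpy as np, cv2
def ray(c,u,v,z):
    R=np.array(c["R"]);t=np.array(c["t"])
    o=-R.T@t; d=R.T@np.array([(u-c["cx"])/c["fx"],(v-c["cy"])/c["fy"],1.])
    return o+d*(z-o[2])/d[2]
HUE={"red":[(0,6),(174,180)],"yellow":[(20,32)],"green":[(50,80)],"blue":[(100,125)]}
def blobs(img,col,amin=60,smin=130,vmin=40):
    h=cv2.cvtColor(img,cv2.COLOR_RGB2HSV);m=np.zeros(h.shape[:2],np.uint8)
    for a,b in HUE[col]: m|=cv2.inRange(h,(a,smin,vmin),(b,255,255))
    n,l,st,ce=cv2.connectedComponentsWithStats(m)
    return [(st[i],ce[i]) for i in range(1,n) if st[i][4]>amin]
E
python3 - <<'E'
from station import *
from h import *
c=capture("top")
for col in HUE:
    for st,ce in blobs(c["frame"],col):
        if 125<ce[1]<270 and 140<ce[0]<400:
            z=.02 if ce[1]<190 else .086
            print(col,st,ce.round(1),"z",z,ray(c,*ce,z).round(4))
h=cv2.cvtColor(c["frame"],cv2.COLOR_RGB2HSV)
h=c["frame"][120:190,200:400].max(2); 
im=c["frame"]
cv2.imwrite("pics/a.png",cv2.resize(im[120:270,140:390],None,fx=3.2,fy=3.2,interpolation=cv2.INTER_CUBIC)[:,:,::-1])
cv2.imwrite("pics/b.png",cv2.resize(im[170:270,60:180],None,fx=5,fy=5,interpolation=cv2.INTER_CUBIC)[:,:,::-1])
s=capture("side");cv2.imwrite("pics/c.png",cv2.resize(s["frame"][140:320,170:400],None,fx=3.2,fy=3.2,interpolation=cv2.INTER_CUBIC)[:,:,::-1])
E
```

```text
red [299 137  34  33 319] [310.5 156.8] z 0.02 [ 0.6387 -0.0772  0.02  ]
red [202 220  30  27 598] [216.1 232.9] z 0.086 [0.4694 0.111  0.086 ]
yellow [227 142  34  34 907] [243.5 158. ] z 0.02 [0.6321 0.0671 0.02  ]
yellow [239 219  26  26 534] [251.8 231.6] z 0.086 [0.4733 0.0421 0.086 ]
green [335 135  33  33 823] [350.9 150.7] z 0.02 [ 0.6546 -0.165   0.02  ]
green [321 213  26  25 505] [334.  224.8] z 0.086 [ 0.4896 -0.1185  0.086 ]
blue [263 139  34  34 886] [279.6 155.6] z 0.02 [ 0.6396 -0.0103  0.02  ]
blue [157 226  34  27 652] [172.3 239.1] z 0.086 [0.4559 0.1943 0.086 ]
```

View pics/a.png

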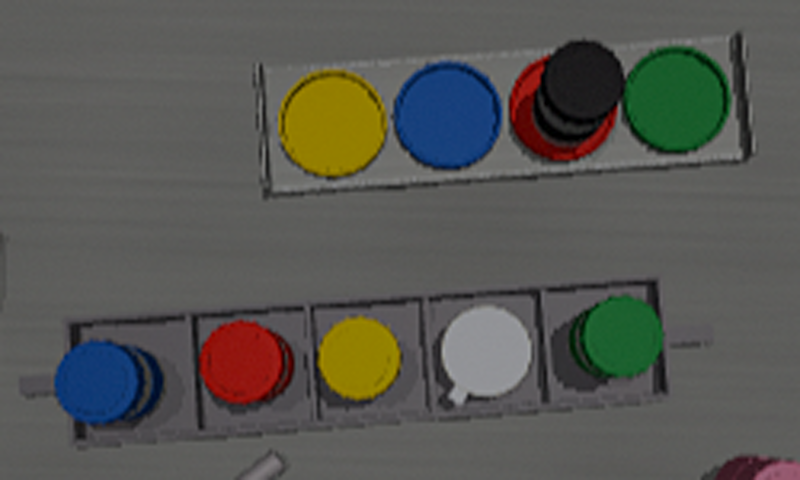

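View pics/b.png

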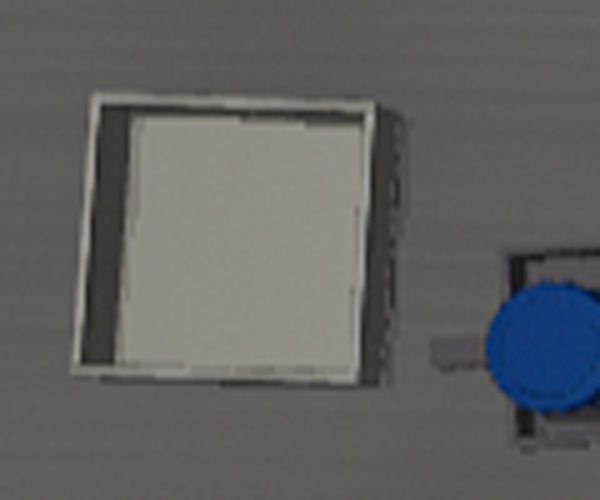

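View pics/c.png

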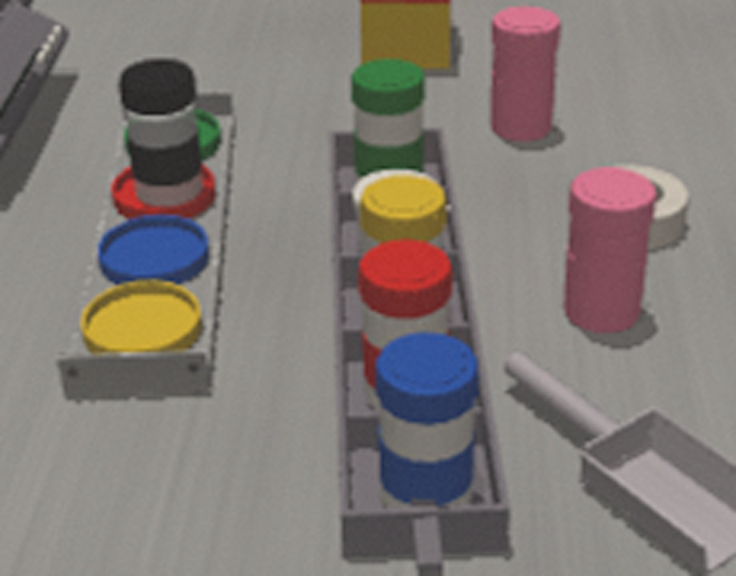

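```bash
cat >> h.py <<'E'
def go(s,x,y,z,yaw):
    """needed dp(mm), rot z (rad) from measured state; yaw = direction of tool y (deg)"""
    from scipy.spatial.transform import Rotation as Ro
    R=Ro.from_quat(s["orientation"]).as_matrix()
    dp=R.T@(np.array([x,y,z])-s["ee_pos"])*1e3
    a=np.deg2rad(yaw); Y=np.array([np.cos(a),np.sin(a),0]);Z=np.array([0,0,-1.]);X=np.cross(Y,Z)
    G=np.stack([X,Y,Z],1)
    rv=Ro.from_matrix(R.T@G).as_rotvec()
    print("dp",dp.round(1),"rot",rv.round(4))
E
python3 - <<'E'
from station import *
from h import *
c=capture("top")
for n,(x,y),z in [("blue",(99,381),.096),("red",(241,362),.096),("yellow",(359,357),.096),("tub",(486,350),.051),("green",(622,337),.096),("empty",(583,80),.108)]:
    print(n,ray(c,140+x/3.2-.34,120+y/3.2-.34,z).round(4))
P=[(95,93),(380,100),(362,383),(73,375)]
w=[ray(c,60+x/5-.4,170+y/5-.4,.034) for x,y in P]
print(np.round(w,4),np.mean(w,0), [np.linalg.norm(w[i]-w[i-1]) for i in range(4)])
s=capture("side")
# side-view check: black lid top centre (158,75)/3.2+..., green, blue
for n,(x,y),z in [("empty",(158,80),.108),("green",(388,80),.096),("red",(405,264),.096),("yellow",(402,197),.096),("blue",(427,356),.096),("ycup",(142,318),.024)]:
    print("side",n,ray(s,170+x/3.2-.34,140+y/3.2-.34,z).round(4))
E
```

```text
blue [0.4565 0.195  0.096 ]
red [0.4694 0.1116 0.096 ]
yellow [0.4737 0.0415 0.096 ]
tub [ 0.4809 -0.0371  0.051 ]
green [ 0.4889 -0.1169  0.096 ]
empty [ 0.6433 -0.09    0.108 ]
[[0.5569 0.403  0.034 ]
 [0.5567 0.287  0.034 ]
 [0.4399 0.2885 0.034 ]
 [0.441  0.4047 0.034 ]] [0.49862921 0.34578084 0.034     ] [np.float64(0.11588094835998781), np.float64(0.11595630102938675), np.float64(0.11687332280229537), np.float64(0.11619303704862899)]
side empty [ 0.6419 -0.0823  0.108 ]
side green [ 0.4896 -0.1094  0.096 ]
side red [0.4703 0.1123 0.096 ]
side yellow [0.4745 0.0427 0.096 ]
side blue [0.4566 0.1924 0.096 ]
side ycup [0.6315 0.0704 0.024 ]
```

Heights, spacing and tray size all agree across the two views. There is only one black-lid jar, in the red cup at (321,147), confirmed in the crop, so it goes out first.

```bash
python3 - <<'E'
from station import *
from h import *
go(observe(),.6433,-.0895,.20,5.5)
E
```

```text
dp [-645.8 -430.    39.3] rot [-6.000e-04  4.000e-04  1.229e+00]
```

```bash
python3 -m pendant '{"grip":[100,100,100,100,100,100,100,100],"dp":[[-25,-17,0],[-55,-37,0],[-88,-59,0],[-120,-80,0],[-152,-102,0],[-184,-123,0],[-216,-144,0],[-248,-165,0]],"rot":[[0,0,0.06],[0,0,0.15],[0,0,0.25],[0,0,0.35],[0,0,0.45],[0,0,0.55],[0,0,0.65],[0,0,0.75]]}' 40; python3 - <<'E'
from station import *
from h import *
go(observe(),.6433,-.0895,.20,5.5)
E
```

```text
clock: 0.97
ee_pos: [0.3229, 0.263, 0.2395]
orientation: [0.48, 0.877, 0.0, 0.0]
contact_force: [0.6, 0.4, 0.2]
finger_gap: 1.0
dp [-469.7   79.3   39.5] rot [ 6.000e-04 -2.000e-04  4.744e-01]
```

```bash
python3 -m pendant '{"grip":[100,100,100,100,100,100,100,100],"dp":[[-38,6,4],[-76,12,8],[-114,19,12],[-152,26,16],[-190,32,20],[-228,38,24],[-266,45,28],[-304,51,32]],"rot":[[0,0,0.07],[0,0,0.14],[0,0,0.21],[0,0,0.28],[0,0,0.35],[0,0,0.42],[0,0,0.474],[0,0,0.474]]}'; python3 - <<'E'
from station import *
from h import *
go(observe(),.6433,-.0895,.20,5.5)
E
```

```text
clock: 1.63
ee_pos: [0.5313, 0.0355, 0.2071]
orientation: [0.671, 0.741, 0.0, 0.0]
contact_force: [0.5, 0.7, -0.0]
finger_gap: 1.0
dp [-135.4   99.2    7.1] rot [ 0.0003 -0.0002  0.0028]
```

```bash
python3 -m pendant '{"grip":[100,100,100,100,100,100,100,100],"dp":[[-32,24,4],[-64,48,7],[-100,74,7],[-125,92,7],[-135,99,7],[-135,99,7],[-135,99,20],[-135,99,40]],"rot":[[0,0,0.003],[0,0,0.003],[0,0,0.003],[0,0,0.003],[0,0,0.003],[0,0,0.003],[0,0,0.003],[0,0,0.003]]}'; python3 - <<'E'
from station import *
from h import *
go(observe(),.6433,-.0895,.059,5.5)
c=capture("top");cv2.imwrite("pics/d.png",c["frame"][:,:,::-1])
c=capture("side");cv2.imwrite("pics/e.png",c["frame"][:,:,::-1])
E
```

```text
clock: 2.3
ee_pos: [0.6436, -0.0871, 0.1692]
orientation: [0.672, 0.741, 0.001, 0.002]
contact_force: [0.1, 0.4, 0.0]
finger_gap: 0.996
dp [ -2.3  -1.  110.2] rot [0.0045 0.0007 0.0018]
```

View pics/e.png

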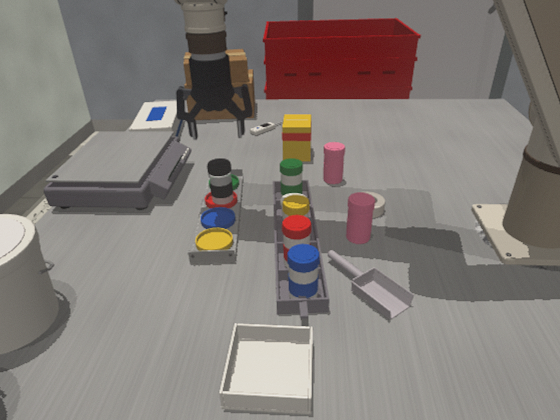

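View pics/d.png

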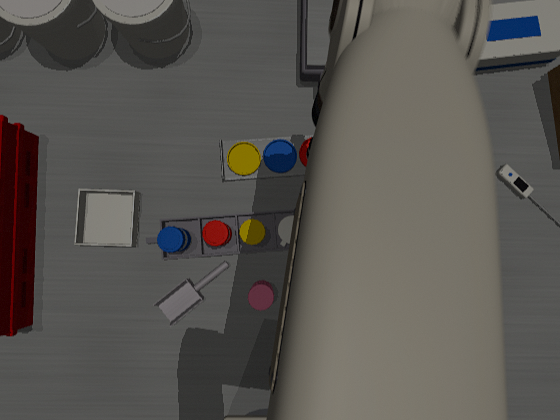

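Side view: the open fingers (tips about 184,137 and 243,135) hang above the black-lid jar (219,168), aligned across the row. I'm descending.

```bash
python3 -m pendant '{"grip":[100,100,100,100,100,100,100,100],"dp":[[0,0,20],[0,0,40],[0,0,58],[0,0,76],[0,0,92],[0,0,104],[0,0,108],[0,0,108]],"rot":[[0,0,0],[0,0,0],[0,0,0],[0,0,0],[0,0,0],[0,0,0],[0,0,0],[0,0,0]]}'; python3 - <<'E'
from station import *
from h import *
go(observe(),.6433,-.0895,.059,5.5)
E
```

```text
clock: 3.07
ee_pos: [0.6413, -0.0863, 0.0588]
orientation: [0.671, 0.741, -0.001, -0.001]
contact_force: [-0.1, -0.3, 0.7]
finger_gap: 1.004
dp [-3.4  1.6 -0.2] rot [-0.0022 -0.0006  0.0029]
```

```bash
python3 -m pendant '{"grip":[100,100,30,30,30,30,30,30],"dp":[[-3,1,0],[-3,1,0],[-3,1,0],[-3,1,0],[-3,1,0],[-3,1,0],[-3,1,0],[-3,1,0]],"rot":[[0,0,0],[0,0,0],[0,0,0],[0,0,0],[0,0,0],[0,0,0],[0,0,0],[0,0,0]]}' 30; python3 - <<'E'
from station import *
from h import *
go(observe(),.6433,-.0895,.059,5.5)
c=capture("side");cv2.imwrite("pics/f.png",cv2.resize(c["frame"][60:260,140:340],None,fx=3,fy=3)[:,:,::-1])
E
```

```text
clock: 3.73
ee_pos: [0.6444, -0.0902, 0.0602]
orientation: [0.672, 0.741, 0.001, 0.001]
contact_force: [1.8, 1.1, 2.2]
finger_gap: 0.568
dp [ 0.8 -1.   1.2] rot [0.002  0.0006 0.002 ]
```

View pics/f.png

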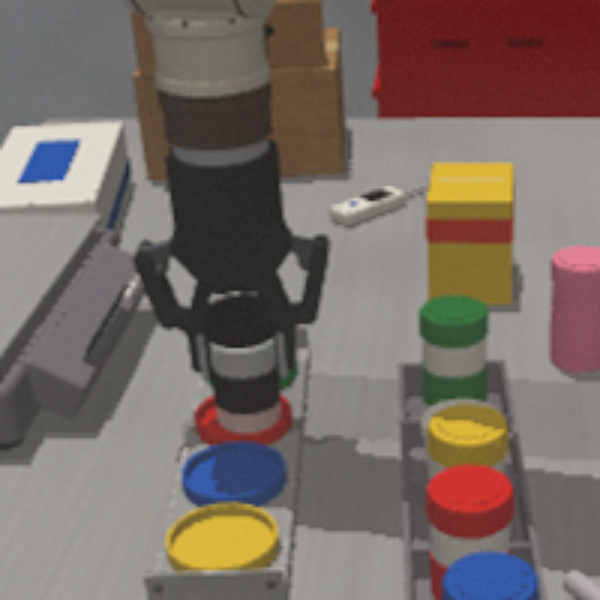

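```bash
python3 -m pendant '{"grip":[30,30,30,30,30,30,30,30],"dp":[[0,0,-6],[0,0,-18],[0,0,-36],[0,0,-56],[0,0,-76],[0,0,-94],[0,0,-106],[0,0,-112]],"rot":[[0,0,0],[0,0,0],[0,0,0],[0,0,0],[0,0,0],[0,0,0],[0,0,0],[0,0,0]]}'; python3 - <<'E'
from station import *
from h import *
go(observe(),.4986,.3458,.172,5.5)
print(observe()["finger_gap"])
c=capture("side");cv2.imwrite("pics/g.png",cv2.resize(c["frame"][60:260,140:340],None,fx=3,fy=3)[:,:,::-1])
E
```

```text
clock: 4.45
ee_pos: [0.6439, -0.09, 0.1732]
orientation: [0.672, 0.741, 0.0, 0.001]
contact_force: [0.2, -0.4, -0.9]
finger_gap: 0.575
dp [ 448.  -101.9    0.9] rot [0.0016 0.0004 0.002 ]
0.5749053379549797
```

View pics/g.png

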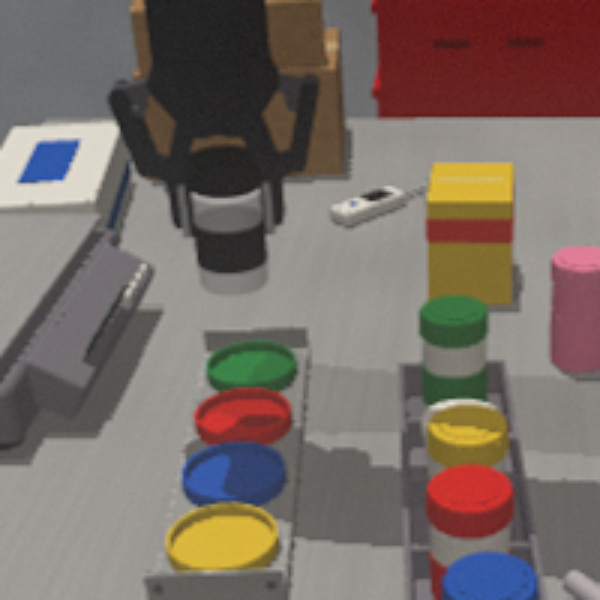

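The crop shows the jar held upright (about 230,230) and the red cup clear (243,415). Next is the returns tray.

```bash
python3 -m pendant '{"grip":[30,30,30,30,30,30,30,30],"dp":[[12,-3,0],[34,-8,0],[64,-15,0],[98,-22,0],[134,-30,0],[170,-39,0],[206,-47,0],[242,-55,0]],"rot":[[0,0,0],[0,0,0],[0,0,0],[0,0,0],[0,0,0],[0,0,0],[0,0,0],[0,0,0]]}';python3 -m pendant '{"grip":[30,30,30,30,30,30,30,30],"dp":[[36,-8,0],[72,-16,0],[108,-25,0],[142,-32,0],[170,-39,0],[190,-43,0],[202,-46,0],[206,-47,0]],"rot":[[0,0,0],[0,0,0],[0,0,0],[0,0,0],[0,0,0],[0,0,0],[0,0,0],[0,0,0]]}'; python3 - <<'E'
from station import *
from h import *
go(observe(),.4986,.3458,.049,5.5)
E
```

```text
clock: 5.17
ee_pos: [0.5625, 0.1473, 0.1695]
orientation: [0.672, 0.741, -0.001, -0.001]
contact_force: [0.0, -0.1, 0.9]
finger_gap: 0.567
clock: 5.83
ee_pos: [0.496, 0.3476, 0.1697]
orientation: [0.67, 0.742, -0.001, -0.001]
contact_force: [0.0, -0.7, -0.6]
finger_gap: 0.57
dp [ -1.9   2.8 120.7] rot [-0.0028  0.0011  0.0053]
```

```bash
python3 -m pendant '{"grip":[30,30,30,30,30,30,30,30],"dp":[[0,1,10],[0,2,32],[0,2,58],[0,2,84],[0,2,104],[0,2,116],[0,2,121],[0,2,123]],"rot":[[0,0,0],[0,0,0],[0,0,0],[0,0,0],[0,0,0],[0,0,0],[0,0,0],[0,0,0]]}'; python3 - <<'E'
from station import *
from h import *
go(observe(),.4986,.3458,.048,5.5);print(observe()["contact_force"])
c=capture("side");cv2.imwrite("pics/i.png",cv2.resize(c["frame"][220:420,160:400],None,fx=3,fy=3)[:,:,::-1])
E
```

```text
clock: 6.5
ee_pos: [0.5001, 0.3435, 0.0477]
orientation: [0.673, 0.74, -0.001, 0.0]
contact_force: [-3.7, -3.0, 11.0]
finger_gap: 0.574
dp [ 2.4 -1.3 -0.3] rot [-0.002   0.002  -0.0007]
[-3.73621134 -3.00858525 10.97626997]
```

View pics/i.png

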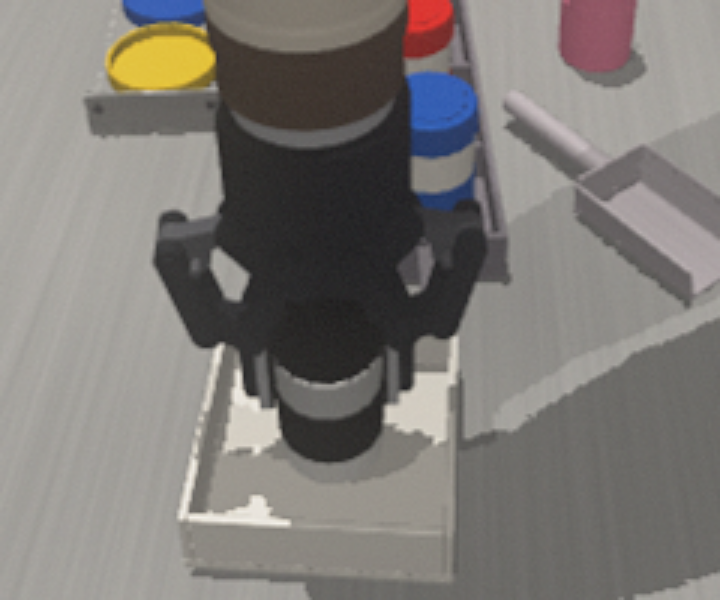

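The crop shows the jar standing upright inside the tray (330,400), and 11 N upward confirms the floor contact. Releasing.

```bash
python3 -m pendant '{"grip":[100,100,100,100,100,100,100,100],"dp":[[0,0,-1],[0,0,-1],[0,0,-1],[0,0,-1],[0,0,-4],[0,0,-20],[0,0,-50],[0,0,-85]],"rot":[[0,0,0],[0,0,0],[0,0,0],[0,0,0],[0,0,0],[0,0,0],[0,0,0],[0,0,0]]}'; python3 - <<'E'
from station import *
from h import *
s=observe();print(s["ee_pos"])
go(s,.4694,.1118,.180,5.9)
go(s,.4694,.1118,.047,5.9)
c=capture("side");cv2.imwrite("pics/j.png",cv2.resize(c["frame"][220:420,160:400],None,fx=3,fy=3)[:,:,::-1])
E
```

```text
clock: 7.22
ee_pos: [0.4986, 0.345, 0.132]
orientation: [0.672, 0.741, -0.003, -0.001]
contact_force: [0.5, 1.0, 0.4]
finger_gap: 1.001
[0.49857274 0.34500937 0.13198499]
dp [-229.4  -52.1  -47.1] rot [-0.0049  0.0027 -0.0048]
dp [-229.   -51.5   85.9] rot [-0.0049  0.0027 -0.0048]
```

View pics/j.png

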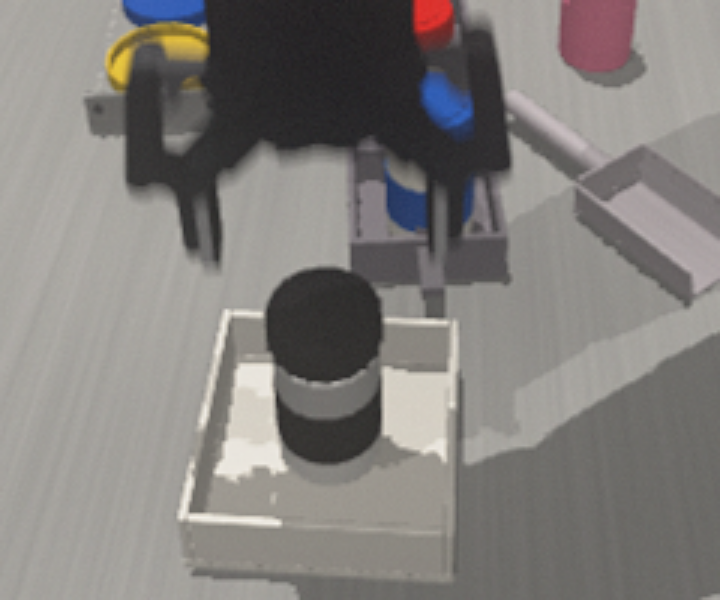

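The empty jar stands in the tray, released (325,370). Next is the red jar, lid at (215,233) in the top view. It is in the stock-tray row with a white body and is not pink.

```bash
python3 -m pendant '{"grip":[100,100,100,100,100,100,100,100],"dp":[[-5,-1,-30],[-30,-7,-46],[-66,-15,-47],[-104,-24,-47],[-142,-32,-47],[-178,-41,-47],[-206,-47,-47],[-223,-51,-47]],"rot":[[0,0,0],[0,0,0],[0,0,0],[0,0,0],[0,0,0],[0,0,0],[0,0,0],[0,0,0]]}'; python3 -m pendant '{"grip":[100,100,100,100,100,100,100,100],"dp":[[-6,-1,0],[-6,-1,0],[-6,-1,10],[-6,-1,22],[-6,-1,34],[-6,-1,40],[-6,-1,40],[-6,-1,40]],"rot":[[0,0,0],[0,0,0],[0,0,0],[0,0,0],[0,0,0],[0,0,0],[0,0,0],[0,0,0]]}'; python3 - <<'E'
from station import *
from h import *
s=observe();print(s["ee_pos"])
go(s,.4694,.1118,.047,5.9)
c=capture("side");cv2.imwrite("pics/k.png",cv2.resize(c["frame"][100:300,200:400],None,fx=3,fy=3)[:,:,::-1])
E
```

```text
clock: 7.93
ee_pos: [0.4706, 0.1164, 0.1808]
orientation: [0.672, 0.74, -0.0, 0.0]
contact_force: [0.0, 0.4, -0.3]
finger_gap: 1.006
clock: 8.6
ee_pos: [0.4706, 0.1139, 0.1397]
orientation: [0.671, 0.741, -0.0, -0.0]
contact_force: [0.6, 0.2, 0.4]
finger_gap: 0.999
[0.47064274 0.11394335 0.13970876]
dp [-2.  -1.3 92.7] rot [-0.0013  0.     -0.0034]
```

View pics/k.png

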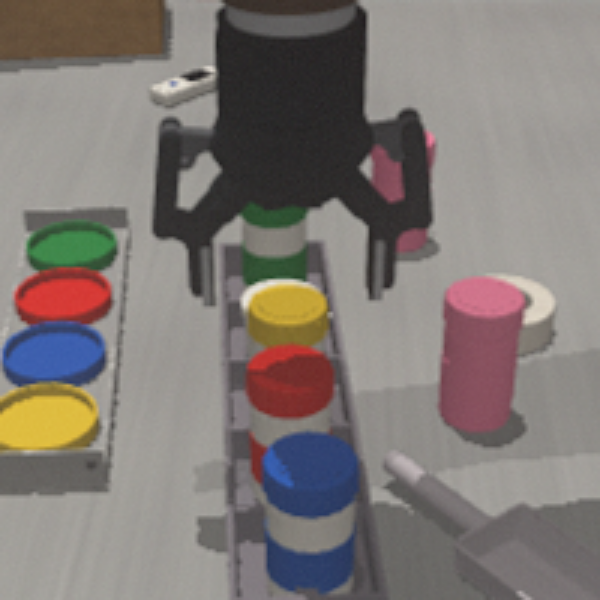

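The open fingers straddle the row, over the red jar (290,380 in the crop).

```bash
python3 -m pendant '{"grip":[100,100,100,100,100,100,100,100],"dp":[[-1,-1,12],[-2,-1,32],[-2,-1,54],[-2,-1,72],[-2,-1,84],[-2,-1,90],[-2,-1,92],[-2,-1,92]],"rot":[[0,0,0],[0,0,0],[0,0,0],[0,0,0],[0,0,0],[0,0,0],[0,0,0],[0,0,0]]}'; python3 -m pendant '{"grip":[30,30,30,30,30,30],"dp":[[0,0,0],[0,0,0],[0,0,0],[0,0,0],[0,0,0],[0,0,0]],"rot":[[0,0,0],[0,0,0],[0,0,0],[0,0,0],[0,0,0],[0,0,0]]}' 50;  python3 - <<'E'
from station import *
from h import *
s=observe();print(s["ee_pos"])
go(s,.4694,.1118,.047,5.9)
go(s,.6471,-.0877,.180,5.5)
E
```

```text
clock: 9.32
ee_pos: [0.4705, 0.1112, 0.0486]
orientation: [0.672, 0.741, 0.0, 0.0]
contact_force: [-1.0, -0.5, 0.1]
finger_gap: 0.999
clock: 9.82
ee_pos: [0.4711, 0.1112, 0.0495]
orientation: [0.672, 0.741, 0.001, 0.001]
contact_force: [0.1, -0.2, 5.7]
finger_gap: 0.563
[0.47111024 0.11119868 0.04952284]
dp [ 0.8 -1.6  2.5] rot [ 0.0026 -0.0003 -0.005 ]
dp [-215.1  156.  -130.2] rot [ 0.0026 -0.0003  0.0019]
```

```bash
python3 -m pendant '{"grip":[30,30,30,30,30,30,30,30],"dp":[[0,0,-6],[0,0,-18],[0,0,-38],[0,0,-62],[0,0,-86],[0,0,-108],[0,0,-124],[0,0,-130]],"rot":[[0,0,0],[0,0,0],[0,0,0],[0,0,0],[0,0,0],[0,0,0],[0,0,0],[0,0,0]]}'; python3 - <<'E'
from station import *
from h import *
s=observe();print(s["ee_pos"],s["finger_gap"],s["contact_force"])
go(s,.6471,-.0877,.178,5.5)
c=capture("side");cv2.imwrite("pics/l.png",cv2.resize(c["frame"][100:300,200:400],None,fx=3,fy=3)[:,:,::-1])
E
```

```text
clock: 10.48
ee_pos: [0.4712, 0.1113, 0.181]
orientation: [0.672, 0.741, 0.002, 0.001]
contact_force: [1.4, -0.2, -1.2]
finger_gap: 0.563
[0.47118646 0.1112668  0.18103718] 0.5627845800752338 [ 1.37399487 -0.22990271 -1.15389484]
dp [-215.2  155.6    3.5] rot [ 0.004  -0.0007  0.002 ]
```

View pics/l.png

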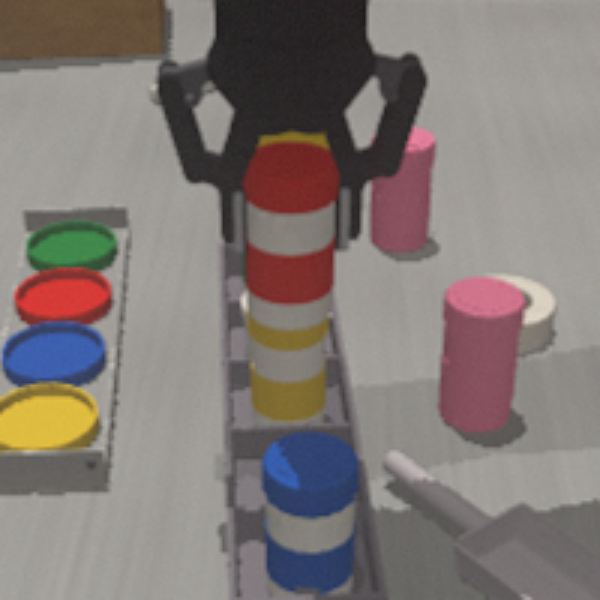

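The red jar is held upright (290,220). Next is the red cup.

```bash
python3 -m pendant '{"grip":[30,30,30,30,30,30,30,30],"dp":[[-8,6,0],[-24,17,0],[-48,35,0],[-76,55,0],[-104,75,0],[-132,95,0],[-160,116,0],[-184,133,0]],"rot":[[0,0,0],[0,0,0],[0,0,0],[0,0,0],[0,0,0],[0,0,0],[0,0,0],[0,0,0]]}'; python3 -m pendant '{"grip":[30,30,30,30,30,30,30,30],"dp":[[-18,13,0],[-27,20,0],[-31,22,0],[-31,22,8],[-31,22,24],[-31,22,44],[-31,22,64],[-31,22,80]],"rot":[[0,0,0],[0,0,0],[0,0,0],[0,0,0],[0,0,0],[0,0,0],[0,0,0],[0,0,0]]}'; python3 - <<'E'
from station import *
from h import *
s=observe();print(s["ee_pos"],s["finger_gap"],s["contact_force"])
go(s,.6471,-.0877,.061,5.5)
c=capture("side");cv2.imwrite("pics/m.png",cv2.resize(c["frame"][100:300,140:340],None,fx=3,fy=3)[:,:,::-1])
E
```

```text
clock: 11.2
ee_pos: [0.6209, -0.0618, 0.1755]
orientation: [0.672, 0.74, -0.001, -0.001]
contact_force: [0.3, 0.4, -1.5]
finger_gap: 0.565
clock: 11.87
ee_pos: [0.6432, -0.0867, 0.0953]
orientation: [0.671, 0.741, -0.001, -0.002]
contact_force: [-0.8, -0.4, -1.6]
finger_gap: 0.566
[ 0.64318168 -0.08668838  0.09530183] 0.5655545725016723 [-0.80551985 -0.36325154 -1.58060145]
dp [-1.4  3.9 34.3] rot [-0.0039 -0.0011  0.0033]
```

View pics/m.png

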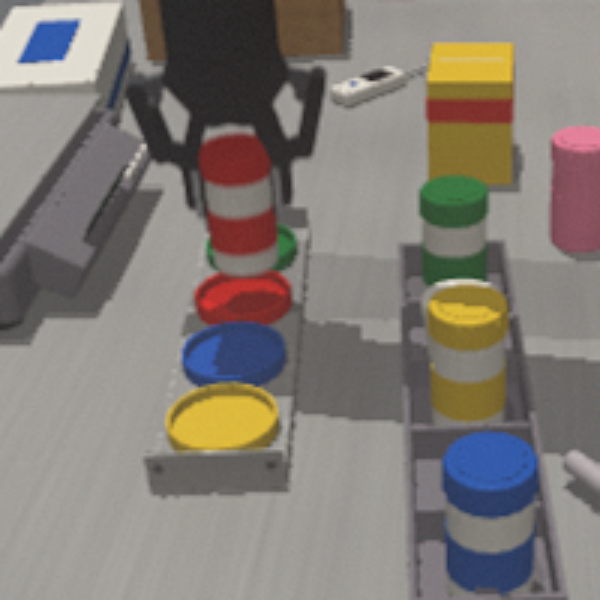

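```bash
python3 -m pendant '{"grip":[30,30,30,30,30,30,30,30],"dp":[[0,1,6],[0,2,14],[0,2,22],[0,2,28],[0,2,31],[0,2,33],[0,2,35],[0,2,36]],"rot":[[0,0,0],[0,0,0],[0,0,0],[0,0,0],[0,0,0],[0,0,0],[0,0,0],[0,0,0]]}'; python3 - <<'E'
from station import *
from h import *
s=observe();print(s["ee_pos"],s["finger_gap"],s["contact_force"])
c=capture("side");cv2.imwrite("pics/n.png",cv2.resize(c["frame"][100:300,140:340],None,fx=3,fy=3)[:,:,::-1])
E
```

```text
clock: 12.58
ee_pos: [0.6476, -0.0877, 0.0625]
orientation: [0.672, 0.741, 0.0, 0.0]
contact_force: [-0.7, -0.4, -0.9]
finger_gap: 0.562
[ 0.64758088 -0.08770383  0.06245315] 0.562461762998799 [-0.67471185 -0.44683819 -0.88391736]
```

View pics/n.png

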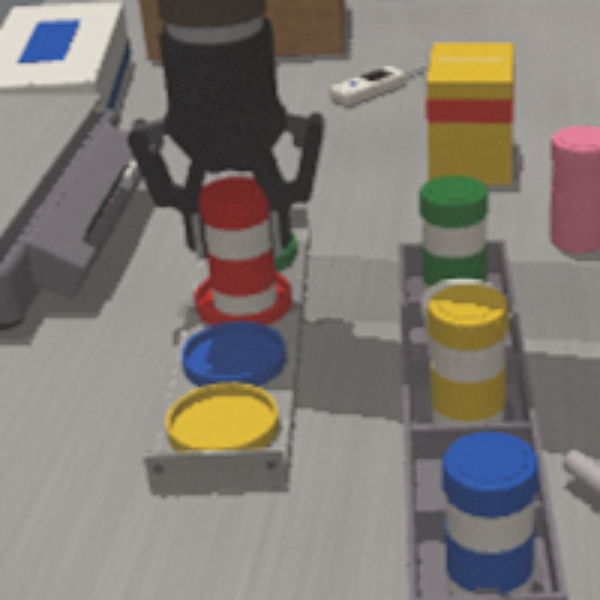

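Not quite on the floor yet (-0.9 N). Easing down in 1 mm rows.

```bash
python3 -m pendant '{"grip":[30,30,30,30],"dp":[[0,0,1],[0,0,2],[0,0,2],[0,0,2]],"rot":[[0,0,0],[0,0,0],[0,0,0],[0,0,0]]}'
```

```text
clock: 12.97
ee_pos: [0.6479, -0.0876, 0.0616]
orientation: [0.672, 0.741, 0.001, 0.001]
contact_force: [-1.2, 0.7, 5.1]
finger_gap: 0.565
```

```bash
python3 -m pendant '{"grip":[100,100,100,100,100,100,100,100],"dp":[[0,0,0],[0,0,0],[0,0,0],[0,0,-1],[0,0,-6],[0,0,-24],[0,0,-52],[0,0,-86]],"rot":[[0,0,0],[0,0,0],[0,0,0],[0,0,0],[0,0,0],[0,0,0],[0,0,0],[0,0,0]]}'; python3 - <<'E'
from station import *
from h import *
s=observe();print(s["ee_pos"])
go(s,.4740,.0420,.180,5.9)
c=capture("side");cv2.imwrite("pics/o.png",cv2.resize(c["frame"][100:300,140:340],None,fx=3,fy=3)[:,:,::-1])
E
```

```text
clock: 13.63
ee_pos: [0.6456, -0.0874, 0.1449]
orientation: [0.672, 0.741, -0.002, -0.002]
contact_force: [0.9, -0.5, 0.3]
finger_gap: 0.998
[ 0.64564573 -0.08740366  0.14491348]
dp [ 145.6 -158.3  -34.1] rot [-0.0053 -0.0012 -0.005 ]
```

View pics/o.png

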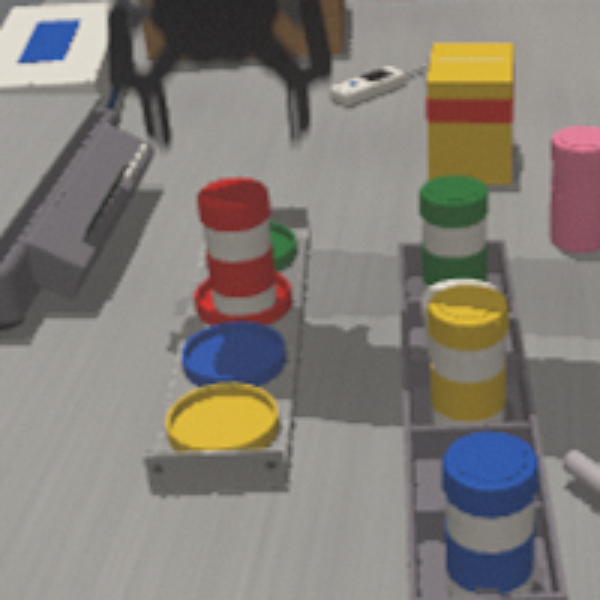

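The red jar stands in the red cup (235,250), released. Next is the yellow jar, top view (252,232).

```bash
python3 -m pendant '{"grip":[100,100,100,100,100,100,100,100],"dp":[[4,-4,-24],[20,-22,-33],[44,-48,-34],[70,-76,-34],[96,-104,-34],[120,-130,-34],[138,-150,-34],[146,-158,-34]],"rot":[[0,0,0],[0,0,0],[0,0,0],[0,0,0],[0,0,0],[0,0,0],[0,0,0],[0,0,0]]}'; python3 -m pendant '{"grip":[100,100,100,100,100],"dp":[[0,0,0],[0,0,12],[0,0,26],[0,0,36],[0,0,38]],"rot":[[0,0,0],[0,0,0],[0,0,0],[0,0,0],[0,0,0]]}'; python3 - <<'E'
from station import *
from h import *
s=observe();print(s["ee_pos"])
go(s,.4740,.0420,.048,5.9)
c=capture("side");cv2.imwrite("pics/p.png",cv2.resize(c["frame"][100:300,200:400],None,fx=3,fy=3)[:,:,::-1])
E
```

```text
clock: 14.35
ee_pos: [0.4728, 0.0437, 0.1808]
orientation: [0.671, 0.742, -0.0, -0.001]
contact_force: [0.2, -1.3, 0.1]
finger_gap: 1.002
clock: 14.77
ee_pos: [0.4763, 0.0414, 0.1408]
orientation: [0.672, 0.741, -0.001, -0.0]
contact_force: [0.6, -0.2, 0.0]
finger_gap: 1.003
[0.47630095 0.04142438 0.14083926]
dp [ 0.8 -2.1 92.8] rot [-0.0016  0.0004 -0.0059]
```

View pics/p.png

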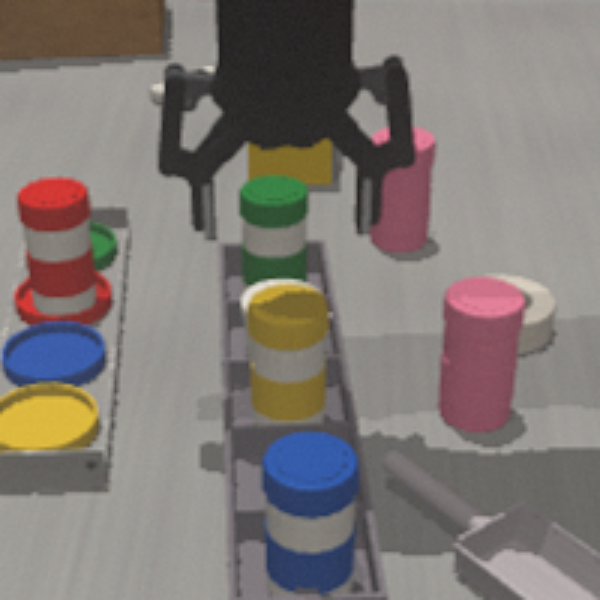

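```bash
python3 - <<'E'
from station import *
from h import *
c=capture("top")
print(ray(c,261,296,.09),ray(c,381,276,.09))
E
python3 -m pendant '{"grip":[100,100,100,100,100,100,100,100],"dp":[[0,-1,12],[0,-1,32],[0,-1,54],[0,-1,72],[0,-1,84],[0,-1,90],[0,-1,92],[0,-1,92]],"rot":[[0,0,0],[0,0,0],[0,0,0],[0,0,0],[0,0,0],[0,0,0],[0,0,0],[0,0,0]]}'; python3 -m pendant '{"grip":[30,30,30,30,30,30],"dp":[[0,0,0],[0,0,0],[0,0,0],[0,0,0],[0,0,0],[0,0,0]],"rot":[[0,0,0],[0,0,0],[0,0,0],[0,0,0],[0,0,0],[0,0,0]]}' 50;  python3 - <<'E'
from station import *
from h import *
s=observe();print(s["ee_pos"])
go(s,.4740,.0420,.048,5.9)
E
```

```text
[0.3506863  0.02119182 0.09      ] [ 0.39194174 -0.21038579  0.09      ]
clock: 15.53
ee_pos: [0.4756, 0.042, 0.0506]
orientation: [0.672, 0.741, 0.0, 0.0]
contact_force: [-0.1, -0.1, 0.2]
finger_gap: 1.0
clock: 16.03
ee_pos: [0.4756, 0.0422, 0.0514]
orientation: [0.672, 0.741, 0.001, 0.001]
contact_force: [-1.6, 0.2, 6.3]
finger_gap: 0.56
[0.47564373 0.0421873  0.05141564]
dp [-0.  -1.7  3.4] rot [ 0.0022  0.0001 -0.0049]
```

```bash
python3 -m pendant '{"grip":[30,30,30,30,30,30,30,30],"dp":[[0,0,-6],[0,0,-18],[0,0,-38],[0,0,-62],[0,0,-86],[0,0,-108],[0,0,-124],[0,0,-130]],"rot":[[0,0,0],[0,0,0],[0,0,0],[0,0,0],[0,0,0],[0,0,0],[0,0,0],[0,0,0]]}'; python3 - <<'E'
from station import *
from h import *
s=observe();print(s["ee_pos"],s["finger_gap"],s["contact_force"])
go(s,.6325,.0675,.178,5.5)
c=capture("side");cv2.imwrite("pics/q.png",cv2.resize(c["frame"][100:300,200:400],None,fx=3,fy=3)[:,:,::-1])
E
```

```text
clock: 16.7
ee_pos: [0.476, 0.0422, 0.183]
orientation: [0.672, 0.741, 0.002, 0.001]
contact_force: [0.5, 0.6, -2.1]
finger_gap: 0.57
[0.47601067 0.04224151 0.18296288] 0.5702059606303052 [ 0.50264937  0.62331904 -2.13123502]
dp [  9.8 158.2   5.6] rot [0.0041 0.     0.0021]
```

View pics/q.png

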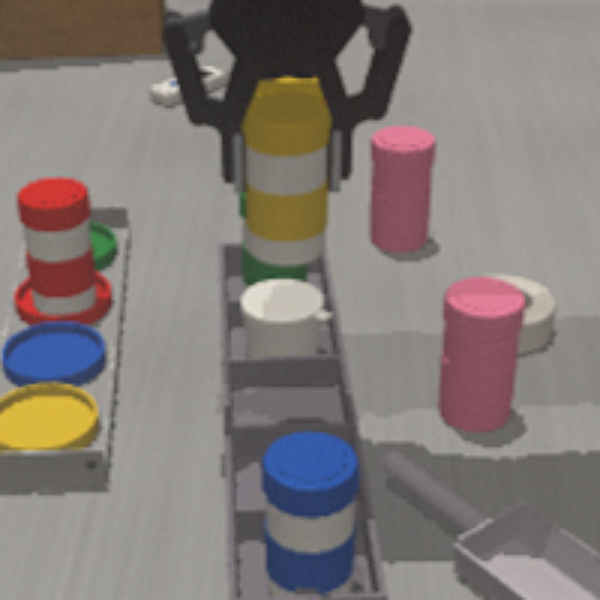

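The yellow jar is held upright. Next is the yellow cup.

```bash
python3 -m pendant '{"grip":[30,30,30,30,30,30,30,30],"dp":[[0,6,0],[1,20,0],[2,44,0],[4,72,0],[6,100,0],[8,126,0],[9,146,0],[10,156,0]],"rot":[[0,0,0],[0,0,0],[0,0,0],[0,0,0],[0,0,0],[0,0,0],[0,0,0],[0,0,0]]}'; python3 -m pendant '{"grip":[30,30,30,30,30,30,30,30],"dp":[[0,2,0],[0,2,0],[0,2,8],[0,2,24],[0,2,44],[0,2,64],[0,2,78],[0,2,82]],"rot":[[0,0,0],[0,0,0],[0,0,0],[0,0,0],[0,0,0],[0,0,0],[0,0,0],[0,0,0]]}'; python3 - <<'E'
from station import *
from h import *
s=observe();print(s["ee_pos"],s["finger_gap"],s["contact_force"])
go(s,.6325,.0675,.063,5.5)
c=capture("side");cv2.imwrite("pics/r.png",cv2.resize(c["frame"][100:300,140:340],None,fx=3,fy=3)[:,:,::-1])
E
```

```text
clock: 17.42
ee_pos: [0.6307, 0.0676, 0.1769]
orientation: [0.672, 0.741, -0.001, -0.001]
contact_force: [-0.5, 0.4, -1.6]
finger_gap: 0.571
clock: 18.08
ee_pos: [0.6275, 0.067, 0.0945]
orientation: [0.672, 0.741, -0.003, -0.002]
contact_force: [-0.6, 0.4, -3.5]
finger_gap: 0.571
[0.6275238 0.0670374 0.0945214] 0.5714557578582466 [-0.56828985  0.41420746 -3.49388317]
dp [-0.   5.2 31.5] rot [-0.0072  0.0001  0.0019]
```

View pics/r.png

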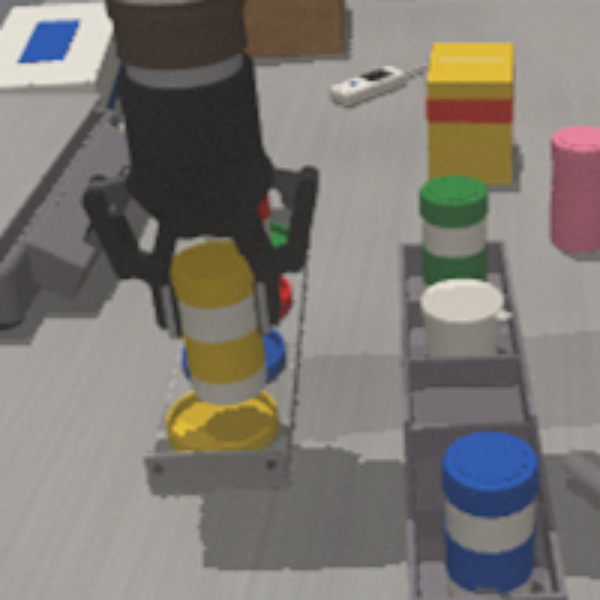

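```bash
python3 -m pendant '{"grip":[30,30,30,30,30,30,30,30],"dp":[[0,2,6],[0,4,14],[0,4,20],[0,4,26],[0,4,29],[0,4,31],[0,4,32],[0,4,32]],"rot":[[0,0,0],[0,0,0],[0,0,0],[0,0,0],[0,0,0],[0,0,0],[0,0,0],[0,0,0]]}'; python3 -m pendant '{"grip":[30,30,30],"dp":[[0,0,1],[0,0,2],[0,0,2]],"rot":[[0,0,0],[0,0,0],[0,0,0]]}'
```

```text
clock: 18.8
ee_pos: [0.635, 0.0679, 0.0662]
orientation: [0.672, 0.741, -0.0, -0.0]
contact_force: [0.2, -0.5, -1.4]
finger_gap: 0.566
clock: 19.05
ee_pos: [0.6351, 0.0679, 0.0644]
orientation: [0.672, 0.741, 0.0, 0.0]
contact_force: [-0.5, -1.0, -2.8]
finger_gap: 0.564
```

```bash
python3 -m pendant '{"grip":[30,30,30,30],"dp":[[0,-2,0],[0,-2,1],[0,-2,2],[0,-2,2]],"rot":[[0,0,0],[0,0,0],[0,0,0],[0,0,0]]}'; python3 - <<'E'
from station import *
from h import *
c=capture("side");cv2.imwrite("pics/s.png",cv2.resize(c["frame"][100:300,140:340],None,fx=3,fy=3)[:,:,::-1])
E
```

```text
clock: 19.38
ee_pos: [0.633, 0.0677, 0.0636]
orientation: [0.672, 0.741, 0.0, 0.0]
contact_force: [-2.4, -1.4, 4.2]
finger_gap: 0.565
```

View pics/s.png

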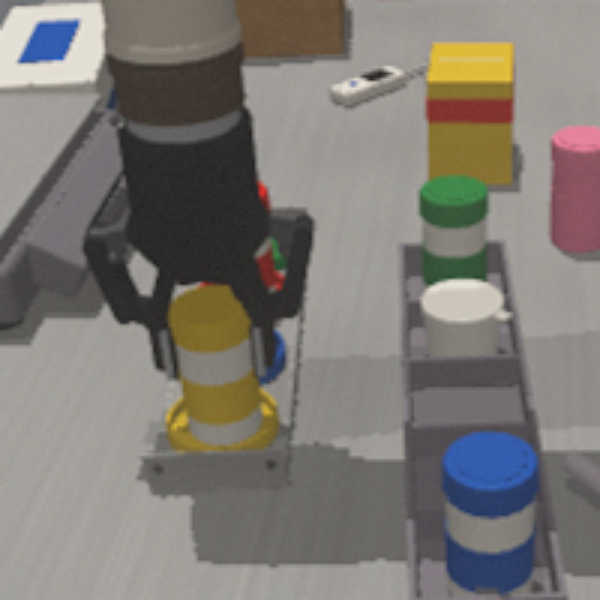

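The yellow jar stands in the yellow cup (222,430) with floor contact at 4 N. Releasing, then green, which is far from the placed jars.

```bash
python3 -m pendant '{"grip":[100,100,100,100,100,100,100,100],"dp":[[0,0,0],[0,0,0],[0,0,0],[0,0,-1],[0,0,-6],[0,0,-24],[0,0,-54],[0,0,-88]],"rot":[[0,0,0],[0,0,0],[0,0,0],[0,0,0],[0,0,0],[0,0,0],[0,0,0],[0,0,0]]}'; python3 - <<'E'
from station import *
from h import *
s=observe();print(s["ee_pos"])
go(s,.4565,.1945,.182,5.9)
go(s,.4892,-.1160,.182,5.9)
c=capture("side");cv2.imwrite("pics/t.png",cv2.resize(c["frame"][100:300,140:340],None,fx=3,fy=3)[:,:,::-1])
E
```

```text
clock: 20.1
ee_pos: [0.6316, 0.0675, 0.1493]
orientation: [0.672, 0.741, -0.002, -0.002]
contact_force: [0.9, -0.7, 0.1]
finger_gap: 1.002
[0.63157627 0.06754499 0.14930727]
dp [ 143.5 -162.   -31.9] rot [-0.0048  0.     -0.005 ]
dp [-168.7 -159.8  -31.9] rot [-0.0048  0.     -0.005 ]
```

View pics/t.png

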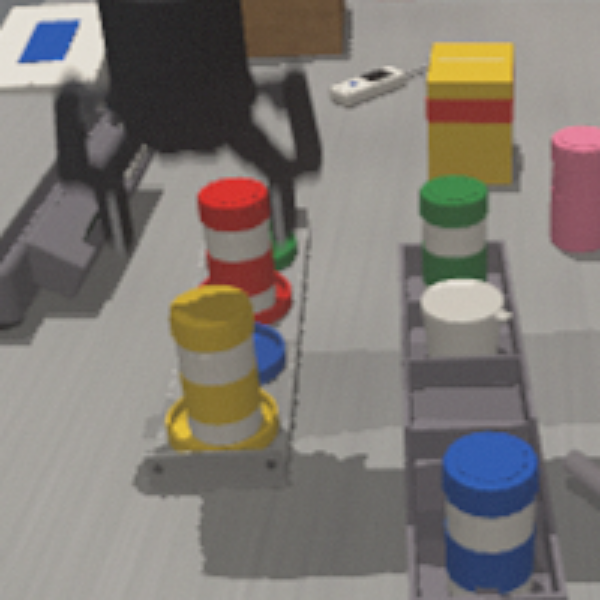

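```bash
python3 -m pendant '{"grip":[100,100,100,100,100,100,100,100],"dp":[[-4,-4,-22],[-22,-21,-32],[-48,-46,-32],[-76,-72,-32],[-104,-99,-32],[-132,-125,-32],[-154,-146,-32],[-166,-157,-32]],"rot":[[0,0,0],[0,0,0],[0,0,0],[0,0,0],[0,0,0],[0,0,0],[0,0,0],[0,0,0]]}'; python3 -m pendant '{"grip":[100,100,100,100,100,100],"dp":[[-3,-3,0],[-3,-3,0],[-3,-3,12],[-3,-3,26],[-3,-3,38],[-3,-3,40]],"rot":[[0,0,0],[0,0,0],[0,0,0],[0,0,0],[0,0,0],[0,0,0]]}'; python3 - <<'E'
from station import *
from h import *
s=observe();print(s["ee_pos"])
go(s,.4892,-.1160,.049,5.9)
c=capture("side");cv2.imwrite("pics/u.png",cv2.resize(c["frame"][60:260,200:400],None,fx=3,fy=3)[:,:,::-1])
E
```

```text
clock: 20.82
ee_pos: [0.4908, -0.1152, 0.1829]
orientation: [0.673, 0.74, -0.0, 0.0]
contact_force: [0.2, 0.7, 0.0]
finger_gap: 1.0
clock: 21.32
ee_pos: [0.4901, -0.1148, 0.1403]
orientation: [0.671, 0.741, -0.001, -0.001]
contact_force: [-1.0, -0.4, -0.5]
finger_gap: 0.999
[ 0.49005826 -0.11477322  0.14034989]
dp [-1.3 -0.7 91.4] rot [-0.0028 -0.0014 -0.0033]
```

View pics/u.png

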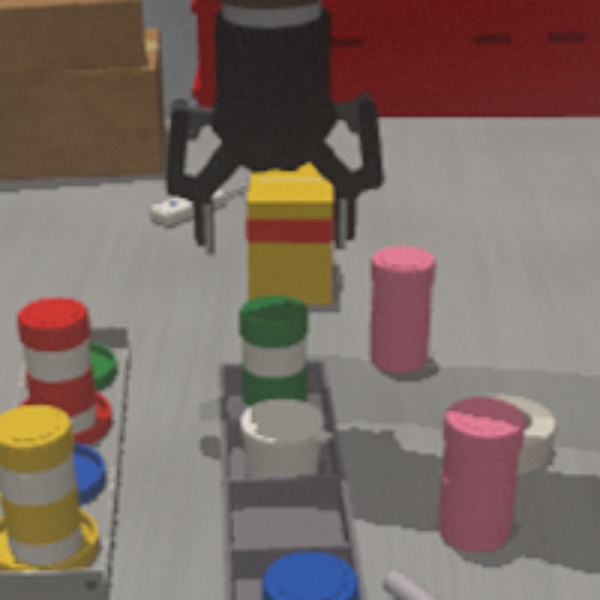

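```bash
python3 -m pendant '{"grip":[100,100,100,100,100,100,100,100],"dp":[[-1,0,12],[-1,0,32],[-1,0,54],[-1,0,72],[-1,0,84],[-1,0,89],[-1,0,91],[-1,0,91]],"rot":[[0,0,0],[0,0,0],[0,0,0],[0,0,0],[0,0,0],[0,0,0],[0,0,0],[0,0,0]]}'; python3 -m pendant '{"grip":[30,30,30,30,30,30],"dp":[[0,0,0],[0,0,0],[0,0,0],[0,0,0],[0,0,0],[0,0,0]],"rot":[[0,0,0],[0,0,0],[0,0,0],[0,0,0],[0,0,0],[0,0,0]]}' 50; python3 -m pendant '{"grip":[30,30,30,30,30,30,30,30],"dp":[[0,0,-6],[0,0,-18],[0,0,-38],[0,0,-62],[0,0,-86],[0,0,-108],[0,0,-124],[0,0,-130]],"rot":[[0,0,0],[0,0,0],[0,0,0],[0,0,0],[0,0,0],[0,0,0],[0,0,0],[0,0,0]]}'; python3 - <<'E'
from station import *
from h import *
s=observe();print(s["ee_pos"],s["finger_gap"],s["contact_force"])
go(s,.6548,-.1650,.180,5.5)
c=capture("side");cv2.imwrite("pics/v.png",cv2.resize(c["frame"][60:260,200:400],None,fx=3,fy=3)[:,:,::-1])
E
```

```text
clock: 22.03
ee_pos: [0.4912, -0.1169, 0.0517]
orientation: [0.671, 0.741, 0.0, 0.0]
contact_force: [-0.1, -0.8, 0.7]
finger_gap: 1.005
clock: 22.53
ee_pos: [0.4913, -0.1173, 0.0524]
orientation: [0.672, 0.741, 0.001, 0.001]
contact_force: [-0.8, 1.6, 7.2]
finger_gap: 0.567
clock: 23.2
ee_pos: [0.4915, -0.1174, 0.1839]
orientation: [0.672, 0.741, 0.001, 0.002]
contact_force: [0.6, 0.1, -3.0]
finger_gap: 0.565
[ 0.49152059 -0.11741333  0.1839105 ] 0.5647912644281624 [ 0.554288    0.08107014 -2.97771443]
dp [-63.3 157.8   4.6] rot [0.0036 0.0012 0.0019]
```

View pics/v.png

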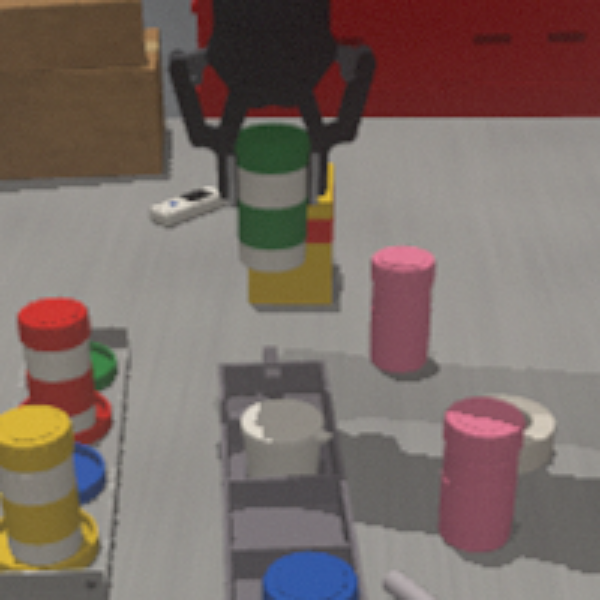

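```bash
python3 -m pendant '{"grip":[30,30,30,30,30,30,30,30],"dp":[[-2,6,0],[-8,20,0],[-18,44,0],[-29,72,0],[-40,100,0],[-51,126,0],[-59,147,0],[-63,157,0]],"rot":[[0,0,0],[0,0,0],[0,0,0],[0,0,0],[0,0,0],[0,0,0],[0,0,0],[0,0,0]]}'; python3 -m pendant '{"grip":[30,30,30,30,30,30,30,30],"dp":[[0,2,0],[0,2,0],[0,2,8],[0,2,24],[0,2,44],[0,2,64],[0,2,78],[0,2,82]],"rot":[[0,0,0],[0,0,0],[0,0,0],[0,0,0],[0,0,0],[0,0,0],[0,0,0],[0,0,0]]}'; python3 - <<'E'
from station import *
from h import *
s=observe();print(s["ee_pos"],s["finger_gap"],s["contact_force"])
go(s,.6548,-.1650,.064,5.5)
c=capture("side");cv2.imwrite("pics/w.png",cv2.resize(c["frame"][80:280,140:340],None,fx=3,fy=3)[:,:,::-1])
E
```

```text
clock: 23.92
ee_pos: [0.6546, -0.165, 0.1775]
orientation: [0.672, 0.741, -0.001, -0.001]
contact_force: [0.2, -0.9, -2.6]
finger_gap: 0.568
clock: 24.58
ee_pos: [0.6514, -0.1633, 0.0953]
orientation: [0.672, 0.741, -0.002, -0.003]
contact_force: [0.2, 1.4, -2.9]
finger_gap: 0.563
[ 0.65140662 -0.16331961  0.09531722] 0.5634983788209207 [ 0.15104435  1.37718477 -2.91612515]
dp [-2.1  3.4 31.3] rot [-0.007  -0.0025  0.0021]
```

View pics/w.png

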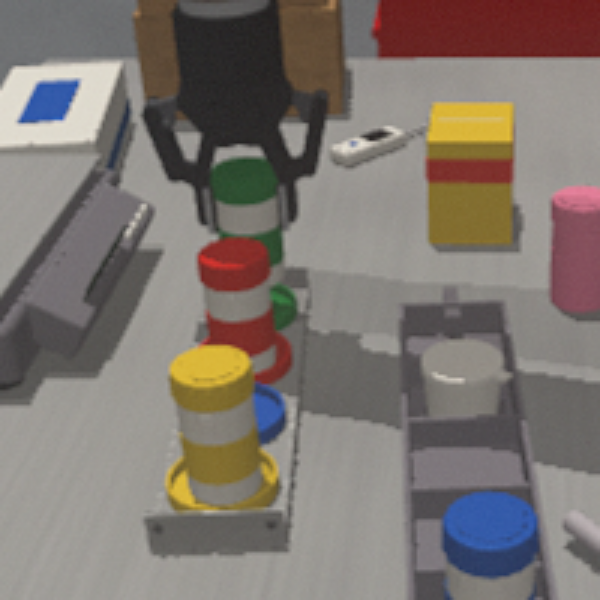

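```bash
python3 -m pendant '{"grip":[30,30,30,30,30,30,30,30],"dp":[[-1,1,6],[-1,1,14],[-1,1,20],[-1,1,26],[-1,1,29],[-1,1,31],[-1,1,32],[-1,1,33]],"rot":[[0,0,0],[0,0,0],[0,0,0],[0,0,0],[0,0,0],[0,0,0],[0,0,0],[0,0,0]]}'; python3 -m pendant '{"grip":[30,30,30],"dp":[[0,0,1],[0,0,2],[0,0,2]],"rot":[[0,0,0],[0,0,0],[0,0,0]]}'
```

```text
clock: 25.3
ee_pos: [0.6562, -0.1652, 0.0664]
orientation: [0.672, 0.741, 0.0, 0.0]
contact_force: [1.0, 0.6, -2.8]
finger_gap: 0.567
clock: 25.55
ee_pos: [0.6562, -0.1652, 0.0646]
orientation: [0.672, 0.741, 0.0, 0.0]
contact_force: [-0.4, -0.3, -1.6]
finger_gap: 0.567
```

```bash
python3 -m pendant '{"grip":[30,30,30],"dp":[[0,0,1],[0,0,2],[0,0,2]],"rot":[[0,0,0],[0,0,0],[0,0,0]]}'; python3 - <<'E'
from station import *
from h import *
c=capture("side");cv2.imwrite("pics/x.png",cv2.resize(c["frame"][120:240,170:290],None,fx=5,fy=5)[:,:,::-1])
E
```

```text
clock: 25.8
ee_pos: [0.6565, -0.1653, 0.0645]
orientation: [0.672, 0.741, 0.0, 0.001]
contact_force: [-3.0, 1.0, 6.7]
finger_gap: 0.57
```

View pics/x.png

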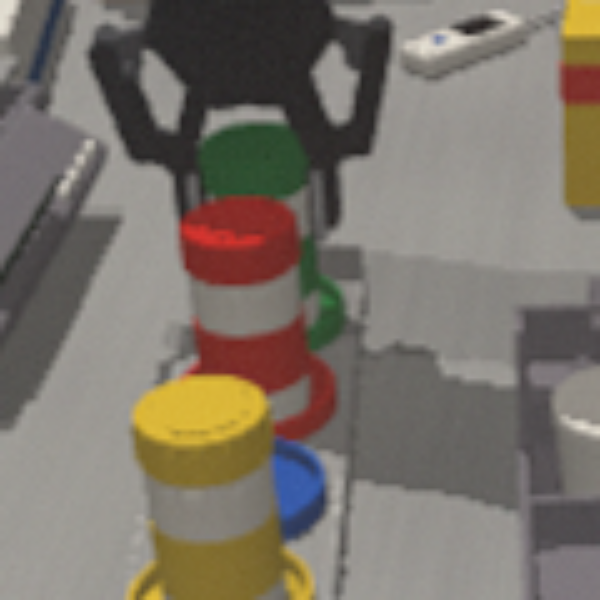

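The green jar is on the floor of the green cup (6.7 N). Releasing; blue is next.

```bash
python3 -m pendant '{"grip":[100,100,100,100,100,100,100,100],"dp":[[0,0,0],[0,0,0],[0,0,0],[0,0,-1],[0,0,-6],[0,0,-24],[0,0,-54],[0,0,-88]],"rot":[[0,0,0],[0,0,0],[0,0,0],[0,0,0],[0,0,0],[0,0,0],[0,0,0],[0,0,0]]}'; python3 - <<'E'
from station import *
from h import *
s=observe();print(s["ee_pos"])
go(s,.4570,.1945,.182,5.9)
E
```

```text
clock: 26.52
ee_pos: [0.6544, -0.1648, 0.149]
orientation: [0.672, 0.741, -0.001, -0.002]
contact_force: [0.7, 0.2, 0.1]
finger_gap: 1.002
[ 0.6544459  -0.16477262  0.14902869]
dp [ 376.9 -161.5  -31.5] rot [-0.0049 -0.0017 -0.005 ]
```

```bash
python3 -m pendant '{"grip":[100,100,100,100,100,100,100,100],"dp":[[4,-2,-22],[26,-11,-32],[60,-26,-32],[96,-41,-32],[132,-57,-32],[168,-72,-32],[204,-87,-32],[240,-103,-32]],"rot":[[0,0,0],[0,0,0],[0,0,0],[0,0,0],[0,0,0],[0,0,0],[0,0,0],[0,0,0]]}'; python3 -m pendant '{"grip":[100,100,100,100,100,100,100,100],"dp":[[36,-15,0],[70,-30,0],[100,-43,0],[122,-52,0],[134,-57,0],[137,-58,0],[137,-58,0],[137,-58,10]],"rot":[[0,0,0],[0,0,0],[0,0,0],[0,0,0],[0,0,0],[0,0,0],[0,0,0],[0,0,0]]}'; python3 -m pendant '{"grip":[100,100,100,100],"dp":[[0,0,12],[0,0,24],[0,0,28],[0,0,28]],"rot":[[0,0,0],[0,0,0],[0,0,0],[0,0,0]]}'; python3 - <<'E'
from station import *
from h import *
s=observe();print(s["ee_pos"])
go(s,.4570,.1945,.049,5.9)
c=capture("side");cv2.imwrite("pics/y.png",cv2.resize(c["frame"][130:330,160:400],None,fx=3,fy=3)[:,:,::-1])
E
```

```text
clock: 27.18
ee_pos: [0.5291, 0.065, 0.1828]
orientation: [0.672, 0.741, 0.0, 0.0]
contact_force: [0.5, 0.8, 0.8]
finger_gap: 0.995
clock: 27.85
ee_pos: [0.4607, 0.1945, 0.1741]
orientation: [0.672, 0.741, 0.002, 0.001]
contact_force: [1.2, 0.1, -0.4]
finger_gap: 1.004
clock: 28.18
ee_pos: [0.4583, 0.1928, 0.1426]
orientation: [0.672, 0.74, -0.002, -0.001]
contact_force: [0.3, 0.3, -0.3]
finger_gap: 1.001
[0.45831704 0.19275356 0.14255799]
dp [ 2.  -0.8 93.6] rot [-0.0032  0.0012 -0.007 ]
```

View pics/y.png

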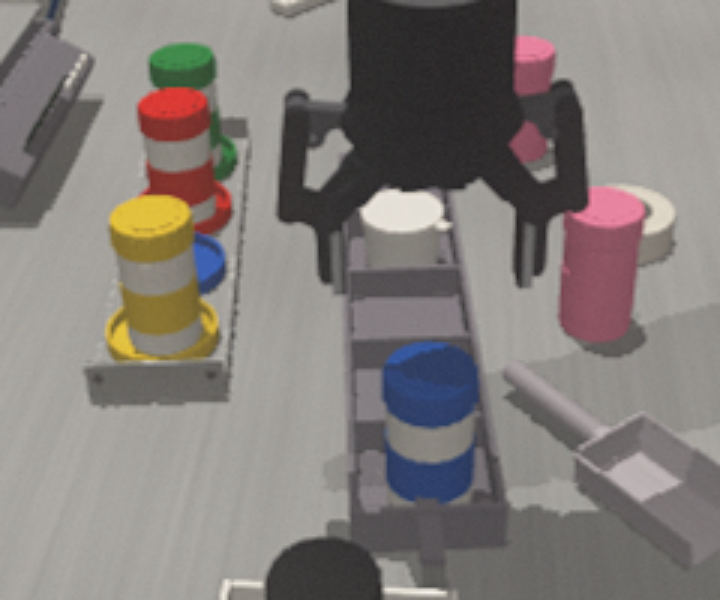

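The view shows green, red and yellow standing in their cups, with the gripper over the blue jar (430,380). I'm descending and gripping.

```bash
python3 -m pendant '{"grip":[100,100,100,100,100,100,100,100],"dp":[[1,-1,12],[2,-1,32],[2,-1,54],[2,-1,72],[2,-1,84],[2,-1,90],[2,-1,92],[2,-1,92]],"rot":[[0,0,0],[0,0,0],[0,0,0],[0,0,0],[0,0,0],[0,0,0],[0,0,0],[0,0,0]]}'; python3 -m pendant '{"grip":[30,30,30,30,30,30],"dp":[[0,0,0],[0,0,0],[0,0,0],[0,0,0],[0,0,0],[0,0,0]],"rot":[[0,0,0],[0,0,0],[0,0,0],[0,0,0],[0,0,0],[0,0,0]]}' 50; python3 -m pendant '{"grip":[30,30,30,30,30,30,30,30],"dp":[[0,0,-6],[0,0,-18],[0,0,-38],[0,0,-62],[0,0,-86],[0,0,-108],[0,0,-124],[0,0,-130]],"rot":[[0,0,0],[0,0,0],[0,0,0],[0,0,0],[0,0,0],[0,0,0],[0,0,0],[0,0,0]]}'; python3 - <<'E'
from station import *
from h import *
s=observe();print(s["ee_pos"],s["finger_gap"],s["contact_force"])
go(s,.6396,-.0103,.182,5.5)
c=capture("side");cv2.imwrite("pics/z.png",cv2.resize(c["frame"][130:330,160:400],None,fx=3,fy=3)[:,:,::-1])
E
```

```text
clock: 28.9
ee_pos: [0.4582, 0.1961, 0.0526]
orientation: [0.672, 0.741, 0.0, 0.0]
contact_force: [-0.1, -0.0, 0.2]
finger_gap: 1.002
clock: 29.4
ee_pos: [0.4585, 0.1965, 0.0535]
orientation: [0.672, 0.741, 0.001, 0.0]
contact_force: [-0.7, -0.3, 5.6]
finger_gap: 0.569
clock: 30.07
ee_pos: [0.4587, 0.1966, 0.185]
orientation: [0.672, 0.741, 0.002, 0.001]
contact_force: [0.5, 0.0, -2.2]
finger_gap: 0.569
[0.45871092 0.19663652 0.18496629] 0.5687906778939623 [ 0.46559637  0.04204307 -2.24385725]
dp [-223.7  159.8    3.3] rot [ 0.0038 -0.0012  0.002 ]
```

View pics/z.png

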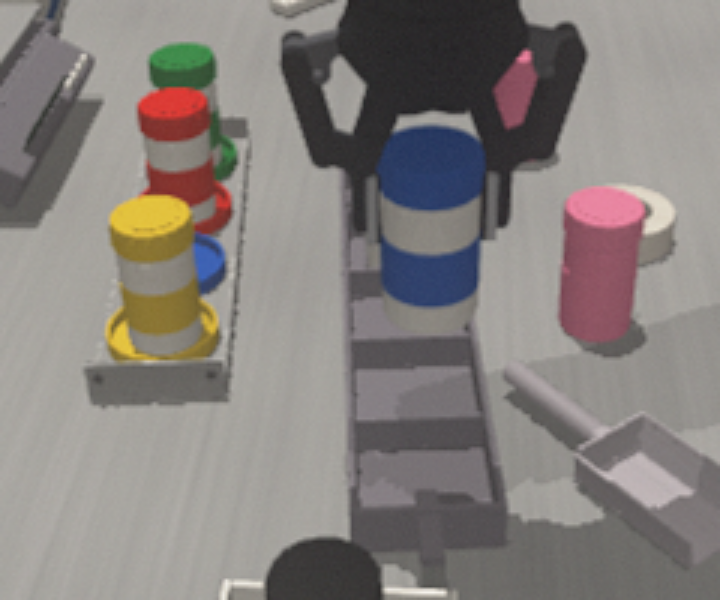

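```bash
python3 -m pendant '{"grip":[30,30,30,30,30,30,30,30],"dp":[[-8,6,-2],[-24,17,-4],[-48,34,-4],[-78,56,-4],[-108,77,-4],[-138,99,-4],[-168,120,-4],[-194,139,-4]],"rot":[[0,0,0],[0,0,0],[0,0,0],[0,0,0],[0,0,0],[0,0,0],[0,0,0],[0,0,0]]}'; python3 -m pendant '{"grip":[30,30,30,30,30,30],"dp":[[-18,13,0],[-26,18,0],[-29,20,0],[-29,20,0],[-29,20,3],[-29,20,8]],"rot":[[0,0,0],[0,0,0],[0,0,0],[0,0,0],[0,0,0],[0,0,0]]}'; python3 - <<'E'
from station import *
from h import *
s=observe();print(s["ee_pos"],s["finger_gap"],s["contact_force"])
go(s,.6400,-.0101,.0655,5.5)
c=capture("side");cv2.imwrite("pics/aa.png",cv2.resize(c["frame"][60:260,140:340],None,fx=3,fy=3)[:,:,::-1])
E
```

```text
clock: 30.78
ee_pos: [0.6153, 0.0138, 0.1838]
orientation: [0.672, 0.74, -0.002, -0.001]
contact_force: [-0.1, 0.3, -2.1]
finger_gap: 0.566
clock: 31.28
ee_pos: [0.6372, -0.009, 0.1785]
orientation: [0.671, 0.741, 0.0, -0.0]
contact_force: [0.3, 0.9, -1.9]
finger_gap: 0.572
[ 0.63724262 -0.00898843  0.17845586] 0.5717478768311727 [ 0.34681865  0.85237611 -1.90557872]
dp [ -1.4   2.6 113. ] rot [ 0.0002 -0.0003  0.0036]
```

View pics/aa.png

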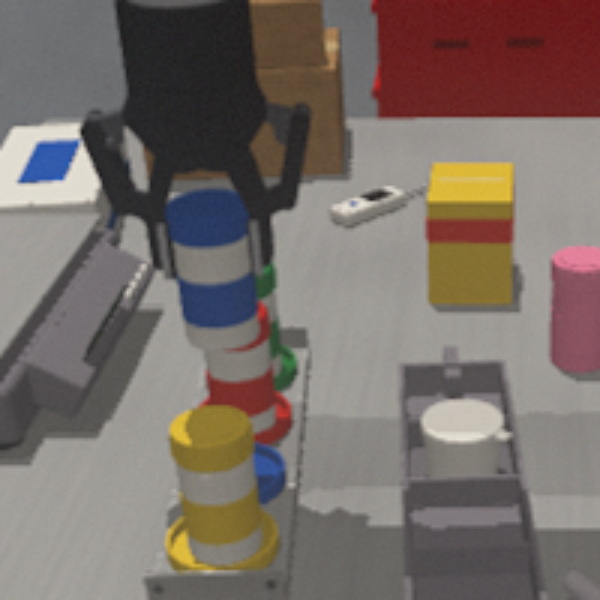

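```bash
python3 -m pendant '{"grip":[30,30,30,30,30,30,30,30],"dp":[[-1,1,10],[-1,2,26],[-1,2,44],[-1,2,60],[-1,2,72],[-1,2,80],[-1,2,84],[-1,2,84]],"rot":[[0,0,0],[0,0,0],[0,0,0],[0,0,0],[0,0,0],[0,0,0],[0,0,0],[0,0,0]]}'; python3 -m pendant '{"grip":[30,30,30,30,30,30,30,30],"dp":[[0,0,5],[0,0,11],[0,0,17],[0,0,22],[0,0,25],[0,0,27],[0,0,28],[0,0,28]],"rot":[[0,0,0],[0,0,0],[0,0,0],[0,0,0],[0,0,0],[0,0,0],[0,0,0],[0,0,0]]}'; python3 - <<'E'
from station import *
from h import *
s=observe();print(s["ee_pos"],s["finger_gap"],s["contact_force"])
go(s,.6400,-.0101,.0655,5.5)
E
```

```text
clock: 32.0
ee_pos: [0.639, -0.0106, 0.0931]
orientation: [0.671, 0.741, -0.001, -0.001]
contact_force: [-0.2, -0.1, -1.9]
finger_gap: 0.569
clock: 32.67
ee_pos: [0.6397, -0.011, 0.0661]
orientation: [0.672, 0.741, -0.0, -0.0]
contact_force: [0.7, -0.8, -2.5]
finger_gap: 0.569
[ 0.63972545 -0.01101591  0.06606527] 0.5688973540200927 [ 0.70310166 -0.78840407 -2.45391276]
dp [0.9 0.4 0.6] rot [-0.0004 -0.0001  0.0019]
```

```bash
python3 -m pendant '{"grip":[30,30,30,30],"dp":[[0,0,1],[0,0,2],[0,0,2],[0,0,2]],"rot":[[0,0,0],[0,0,0],[0,0,0],[0,0,0]]}'; python3 - <<'E'
from station import *
from h import *
c=capture("side");cv2.imwrite("pics/ab.png",cv2.resize(c["frame"][120:270,150:300],None,fx=4,fy=4)[:,:,::-1])
E
```

```text
clock: 33.0
ee_pos: [0.6402, -0.0111, 0.0656]
orientation: [0.672, 0.741, 0.0, 0.001]
contact_force: [-2.8, -0.0, 4.6]
finger_gap: 0.568
```

View pics/ab.png

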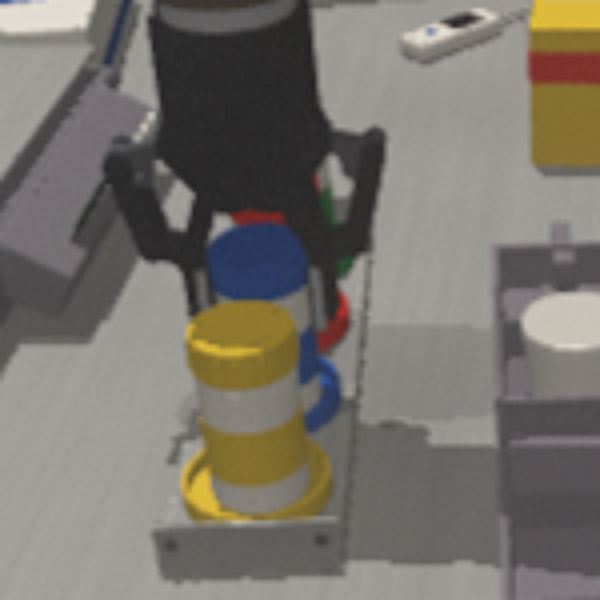

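The blue jar is on its cup floor (4.6 N). Releasing, raising, then backing away to see everything.

```bash
python3 -m pendant '{"grip":[100,100,100,100,100,100,100,100],"dp":[[0,0,0],[0,0,0],[0,0,0],[0,0,-1],[0,0,-6],[0,0,-24],[0,0,-54],[0,0,-88]],"rot":[[0,0,0],[0,0,0],[0,0,0],[0,0,0],[0,0,0],[0,0,0],[0,0,0],[0,0,0]]}'; python3 -m pendant '{"grip":[100,100,100,100,100,100,100,100],"dp":[[0,0,-34],[0,0,-66],[0,-10,-84],[0,-40,-88],[0,-80,-88],[0,-120,-88],[0,-160,-88],[0,-200,-88]],"rot":[[0,0,0],[0,0,0],[0,0,0],[0,0,0],[0,0,0],[0,0,0],[0,0,0],[0,0,0]]}';python3 -m pendant '{"grip":[100,100,100,100,100,100,100,100],"dp":[[-30,0,0],[-65,0,0],[-100,0,0],[-140,0,0],[-180,0,0],[-210,0,0],[-230,0,0],[-230,0,0]],"rot":[[0,0,0],[0,0,0],[0,0,0],[0,0,0],[0,0,0],[0,0,0],[0,0,0],[0,0,0]]}'; python3 - <<'E'
from station import *
from h import *
for n in("top","side"):
    c=capture(n); cv2.imwrite(f"pics/{n}9.png",c["frame"][:,:,::-1])
    f=c["frame"]
    if n=="top":
        for col in HUE:
            for st,ce in blobs(f,col):
                if 110<ce[1]<190 and 200<ce[0]<400: print(col,st,ray(c,*ce,.098).round(4))
    cv2.imwrite(f"pics/{n}9z.png",cv2.resize(f[110:270,60:390] if n=="top" else f[130:420,150:400],None,fx=2.4 if n=="top" else 2,fy=2.4 if n=="top" else 2,interpolation=cv2.INTER_CUBIC)[:,:,::-1])
E
```

```text
clock: 33.72
ee_pos: [0.6383, -0.011, 0.1513]
orientation: [0.672, 0.741, -0.002, -0.002]
contact_force: [0.3, 0.5, 0.5]
finger_gap: 0.999
clock: 34.38
ee_pos: [0.4389, -0.0306, 0.2405]
orientation: [0.672, 0.741, 0.0, 0.0]
contact_force: [0.3, -0.3, 0.1]
finger_gap: 1.004
clock: 35.05
ee_pos: [0.4635, -0.2634, 0.2403]
orientation: [0.673, 0.739, -0.0, 0.001]
contact_force: [0.5, -0.4, 0.0]
finger_gap: 1.005
red [299 131  34  39 934] [ 0.6348 -0.0813  0.098 ]
yellow [227 137  34  39 956] [0.6196 0.0628 0.098 ]
green [335 128  38  40 813] [ 0.6451 -0.1571  0.098 ]
blue [263 135  34  38 891] [ 0.6269 -0.0092  0.098 ]
```

View pics/top9z.png

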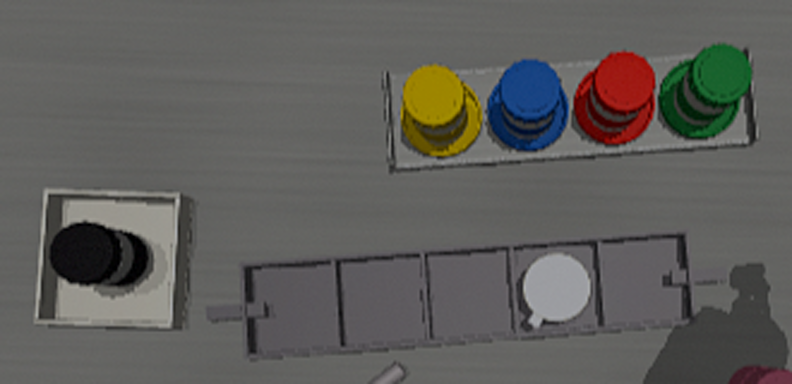

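View pics/side9z.png

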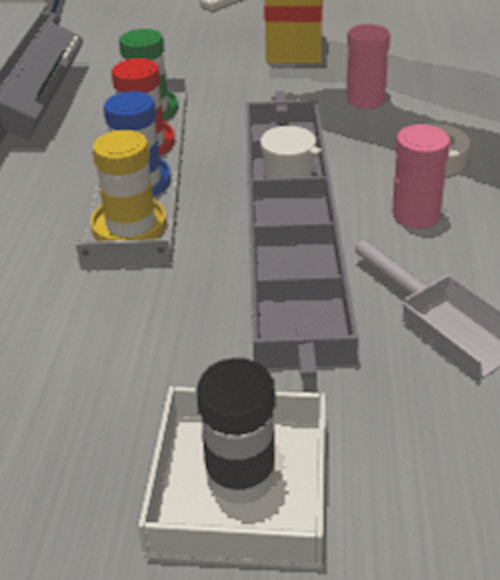

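All five jars stand upright in the right places. I'll check the lid centres against the cups once more, then hand in.

```bash
python3 - <<'E'
from station import *
from h import *
c=capture("top")
cups={"yellow":(.632,.068),"blue":(.6396,-.0103),"red":(.6471,-.0877),"green":(.6548,-.165),"empty":(.4986,.3458)}
for n,(x,y),z in [("yellow",(435,94),.108),("blue",(530,88),.108),("red",(624,80),.108),("green",(721,73),.108),("empty",(86,253),.096)]:
    p=ray(c,60+x/2.4-.3,110+y/2.4-.3,z)[:2]; print(n,((p-cups[n])*1e3).round(1),"mm off")
s=observe();print(s["clock"],abs(s["joint_velocities"]).max(),s["contact_force"])
sign_off()
E
```

```text
yellow [-1.3 -2.3] mm off
blue [-1.9  0.2] mm off
red [-0.7  1.9] mm off
green [-0.4  0.4] mm off
empty [-0.1 -8.2] mm off
35.2 0.023586977068844796 [-0.26987915  1.14331576  0.36866881]
the job is handed in; nothing more can be done
```

The job is done and handed in at 35.2 s of the 115 s allowed. I moved the black-lid jar from the red cup to the white returns tray first. Then I placed red, yellow, green and blue in the cups of their own colours.

My last pictures show all five jars upright and released, with the arm clear of them. The pink look-alikes and the white tub were not touched.

- **Rack jars:** the four jars measured within about 3 mm of their cup centres, where about 9 mm of play is available.
- **Empty jar:** its lid measured about 8 mm off the tray centre, while the arm reading at release put it within about 2–3 mm. I didn't work out why the two disagree, but the jar is well inside the tray either way, with about 30 mm of slack.
- **Forces:** the highest I read was about 12 N, when setting the empty jar down. I only read the force at the end of each move, so a brief peak in between would not show.

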